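# Dial in the coffee grinder's coaxial coarse and fine adjusters

## Robot

A 7-joint arm with a two-finger parallel gripper is mounted at the origin on the work surface. World frame = base frame: x ahead of the robot, y to its left, z up, the work surface at z = 0. Lengths are in mm, angles in rad, forces in N, time in s.
With the tool pointing down it reaches from about 400 to 875 mm from the base axis. Payload 19.3 kg.
Tool frame: the origin (TCP) lies at the very end of the fingers, on their centre line; the grasp point (between the pads) lies 19 mm behind it (grip_point_offset is the z of the grasp point in the tool frame, in mm); z points along the fingers, x is the direction in which the jaws open and shut, and the axes are right-handed (so a half turn about z gives the same grasp; the last joint's range is limited). The gripper opens to 85 mm and grips with 20 to 120 N. Pads are 22 mm wide; open, the fingers measure 114 mm over their backs; the gripper's body (76 mm by 85 mm) begins 54 mm behind the grasp point. The pads swing forward as they close: fully open they stand 13 mm farther back than shut.
Start: joints at [1.201, 0.521, -0.036, 1.599, 0.021, 1.021, -0.113], TCP at [184.553, -597.122, 231.291] pointing down, gripper open.
Joint ranges: [-2.91, 2.91], [-0.3, 2.13], [-1.5, 1.42], [0.17, 2.43], [-1.26, 4.41], [0.16, 1.93], [-2.52, 2.52]. Speed limits (rad/s): [1.89, 1.89, 2.39, 2.39, 3.01, 3.01, 3.01].

## Interface

Orientations are given as a 3x3 rotation matrix whose columns are the frame's x, y, z axes.
In Python, from workcell import movep, movel, goto_joints, open_gripper, clamp, wait, inverse_kinematics, read_state, camera, PlanningError, finish_job, grip_point_offset gives the robot as it stands. Calls block until the motion is done:
- movep(position, orientation): joint-space move of the TCP to a pose.
- movel(position, frame=None, max_speed=150, guard=None): straight line of the TCP; frame=None keeps the orientation; max_speed is the mean speed in mm/s. With guard (N) it stops when the force on the tool has changed by that much, and returns True; else False.
- goto_joints(angles): joint-space move.
- open_gripper() and clamp(): open the fingers fully, or close them until they stop; the grip force is fixed at half the most.
- wait(seconds).
- inverse_kinematics(position, orientation): joint angles nearest the present ones, or None.
- read_state(): the state.
- camera(name): name is "scene" or "top"; returns a dict with "image" (384x512x3 uint8, blue, green, red), "range_z" (384x512 float32, mm along the optical axis (not along the pixel's ray), 0 where there is no reading), "fx", "fy", "cx", "cy" (pixels), "dist_coeffs" ([k1, k2, p1, p2, k3] as OpenCV has them; the pictures are not rectified), "cam_to_world" (4x4, takes a point from camera to world coordinates). Camera axes: x right, y up, looking along -z (the intrinsics and any distortion apply to the point x, -y, -z); pixel columns grow to the right and rows downward; lengths in mm; the calibration is good to about 2 mm. A picture is of the moment at which its call begins.
A pose or a line that the arm cannot do raises PlanningError and nothing moves.
- finish_job(): hands the job in, once; it reports no verdict.
The state is a dict: "time": time; "qpos": joint angles; "qvel": joint speeds; "joint_efforts": joint torques, N m; "eef_pos": TCP position; "tool_rot": TCP orientation; "ft_force": force on the tool from outside, world axes, zero at the start; "torque": the same for the moment, N m; "finger_gap": finger opening in mm.
Only numpy, scipy, OpenCV 4.12 (cv2) and the standard library are available. Lean on these libraries where they do the work, as an engineer would, in place of code of your own. Each camera call takes 0.05 s, during which the arm holds its last target.

## Task

Dial in the grinder: turn the black outer ring clockwise until its white pointer points at the orange marker, never carrying it well past the marker; the inner knob goes along with it. Then push the aluminium inner knob down against its spring, gently and without driving it hard onto its stop, and while it is held down turn it clockwise until its red stripe points at the marker too, the ring staying on its mark. Let go, and leave the cups, glasses and tools on the counter where they stand.

Things in the scene. Friction and masses are not known exactly. Their poses are not given: they have to be found in the camera images.
- grinder: Coffee grinder fixed to the counter: grey 150 mm box, 151 high. Its round dark deck (radius 72) has its flat top 165 above the counter and carries, on one vertical axis, a black coarse ring and, inside and above it, an aluminium fine knob. Origin: on that axis, at the counter; z up, +x towards the orange marker; the spout is on the -x side.
- marker (a point): Middle of the top of the orange marker, a block on the deck 18 mm long (radial), 6 wide, 4 high, its centre 61 from the axis.
- deck (a point): Centre of the deck's top, on the axis. Heights of ring and knob are given above it, plus C: the carrier under both has climbed its thread by C = 0 to 14 mm, another amount each time, not measured: feel for it. Unpressed, a spring clutch makes ring and knob turn together, whichever is turned. Turning drag: ring 0.04 N m, knob alone 0.02; both stay where left.
- ring_axis (a point): Point on the axis 15 mm above the deck. Coarse ring: radius 27 mm, from 4+C to 22+C above the deck, with two opposite flat lugs (62 across the flats, 26 wide, as high as the ring) square to the pointer: grasp them from above, fingers closing square to the pointer and straddling the knob, tips about 12 above the deck. Pointer: white-striped tongue to radius 45, 7+C to 11+C high.
- knob_axis (a point): Point on the axis 47 mm above the deck, a fixed reference that does not follow the knob. Fine knob: disc 44 mm across, its top 31+C above the deck; on it a fin 40 long, 14 thick, 16 high (top 47+C) along the red stripe: grasp the fin, fingers closing square to the stripe; tips may rest on the disc beside the fin. The disc is wider than the fin by 15 each side.
- coarse_ring (a joint): Angle (rad) of the ring's white pointer from the marker, counter-clockwise from above positive, 0 = at the marker. Starts 0.65 to 1.25; clockwise lessens it. Turns from -1.0 to 3.0.
- fine_knob (a joint): Angle (rad) of the knob's red stripe (from the axis to its red end) from the marker, counter-clockwise positive, 0 = at the marker. Starts 1.75 to 2.05, less whatever the ring is turned. Pressed, it turns alone: it gives and comes free at about 9.5 N, meets its stop 1.6 mm down at about 11 N, rigid beyond. Turn at 10.5 to 15 N; over 7 N on the stop (about 18 in all) does harm.
- dosing_cup: small steel dosing cup, 54 across and 55 tall, standing on the counter in front of the grinder's spout, about 120 from the grinder's axis; origin at the centre of its underside. A bystander.
- pitcher: steel milk pitcher with a handle, 84 across and 105 tall; origin at the centre of its underside. A bystander.
- cup: terracotta coffee cup with a handle, 90 across and 70 tall; origin at the centre of its underside. A bystander.
- tamper: steel tamper, 58 across and 88 tall; origin at the centre of its underside. A bystander.
- hopper: the grinder's amber bean hopper, lifted off, 130 across and 152 tall; origin at the centre of its underside. A bystander.
- glass0: ribbed glass tumbler standing upside down, 76 across and 98 tall; origin at the centre of its underside. A bystander.
- glass1: ribbed glass tumbler standing upside down, 76 across and 98 tall; origin at the centre of its underside. A bystander.
- glass2: ribbed glass tumbler standing upside down, 76 across and 98 tall; origin at the centre of its underside. A bystander.

How it is judged (in metres and radians):
On the way, in this order (a step that is already met when the one before it is completed fails the run):
1. the coarse ring's pointer is brought to the marker (value of joint coarse_ring between -0.1 and 0.1 rad), for 0.2 s.
2. the fine knob's stripe is brought to the marker with the ring still on its mark (all of step 1 and value of joint fine_knob between -0.12 and 0.12 rad), for 0.2 s.
At the end, for the whole second after the job is handed in: Ring pointer within 0.10 rad and knob stripe within 0.12 rad of the orange marker, both at rest and let go (all of step 2 and velocity of joint coarse_ring between -0.05 and 0.05 rad/s and velocity of joint fine_knob between -0.05 and 0.05 rad/s); the robot touches nothing.
It fails at once if the coarse ring is carried more than 0.2 rad clockwise past the marker (value of joint coarse_ring below -0.2 rad).
It fails at once if the fine knob is driven onto its bottom stop with more than 7 N (contact force between fine_knob and burr_stop above 7 N).
It fails at once if one of the cups, glasses or tools on the counter is moved by more than 40 mm (distance of any of dosing_cup, pitcher, cup, tamper, hopper, glass0, glass1, glass2 from where it was at the start of the episode above 0.04 m).
It also fails if it takes over 59 s, if anything falls off the work surface, if the arm or the gripper's body presses on something with over 40 N, if the wrist force passes 120 N, or if a joint passes its speed limit or range.

## Working session

There is one attempt and no reset: what is moved stays moved. The work goes in short steps, each a Python script; the robot and the scene stay as the last script left them, time stands still between calls to the robot, and variables do not carry over. Pictures are saved under pics/ and viewed, and the job is handed in when it is done.

```bash
ls; mkdir -p pics
python3 - <<'E'
from workcell import *
import cv2,numpy as np
s=read_state();print(s['time'],s['eef_pos'],s['finger_gap'],s['ft_force'])
for n in('scene','top'):
    c=camera(n);cv2.imwrite(f'pics/{n}0.png',c['image']);np.savez(f'{n}0.npz',**c)
    print(n,c['fx'],c['fy'],c['cx'],c['cy'],c['dist_coeffs']);print(np.round(c['cam_to_world'],3))
E
```

```text
pics
0.0 [ 184.43613939 -596.81954636  230.74635288] 85.43327426832612 [ 0.25493626  0.21221643 -0.46916005]
scene 470.94649321044255 470.94649321044255 264.27144200683534 195.5269722827377 [-0.19638355  0.          0.          0.          0.        ]
[[ 7.970000e-01 -3.850000e-01  4.660000e-01  1.193204e+03]
 [ 6.040000e-01  5.360000e-01 -5.900000e-01 -8.040020e+02]
 [-2.300000e-02  7.520000e-01  6.590000e-01  1.056534e+03]
 [ 0.000000e+00  0.000000e+00  0.000000e+00  1.000000e+00]]
top 402.1110691685465 402.1110691685465 251.36867660540867 191.4409718029454 [0.02322364 0.         0.         0.         0.        ]
[[-8.600000e-02  9.750000e-01 -2.050000e-01  3.465850e+02]
 [-9.960000e-01 -8.400000e-02  1.600000e-02  6.927000e+00]
 [-2.000000e-03  2.050000e-01  9.790000e-01  1.115585e+03]
 [ 0.000000e+00  0.000000e+00  0.000000e+00  1.000000e+00]]
```

View pics/scene0.png

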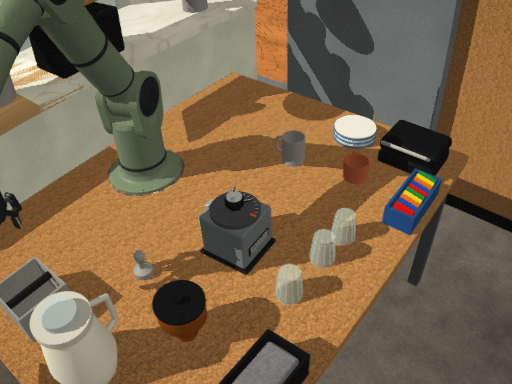

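View pics/top0.png

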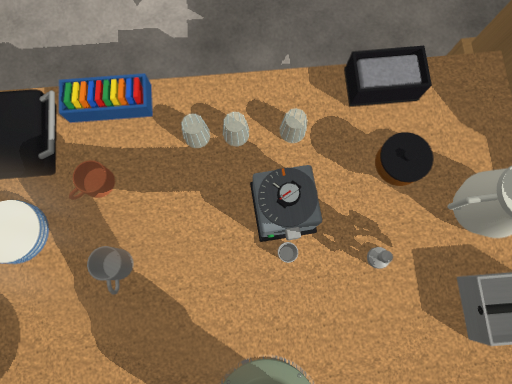

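The scene view shows the grinder around (237,225). In the top view it sits near (288,195), with the orange marker at about (282,171). I'll zoom in.

Run:
```python
import cv2,numpy as np
a=np.load('top0.npz')['image'][150:250,238:338];b=np.load('scene0.npz')['image'][180:240,195:275]
cv2.imwrite('pics/ztop.png',cv2.resize(a,(600,600),interpolation=cv2.INTER_CUBIC))
cv2.imwrite('pics/zsc.png',cv2.resize(b,(800,600),interpolation=cv2.INTER_CUBIC))
```

```text
(no output)
```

View pics/ztop.png

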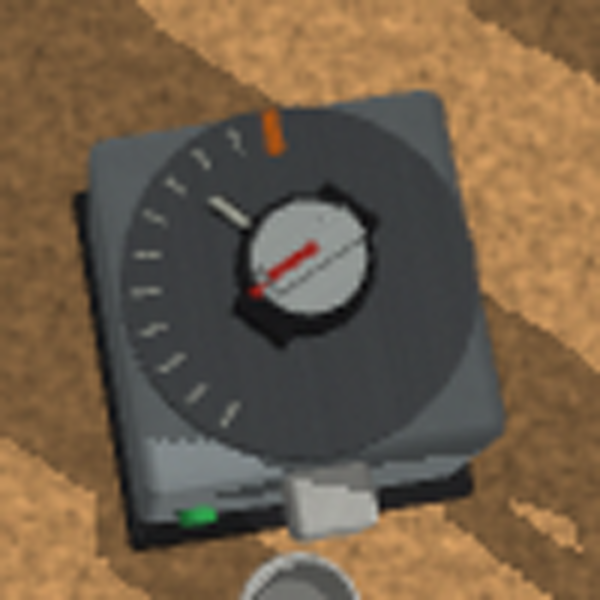

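View pics/zsc.png

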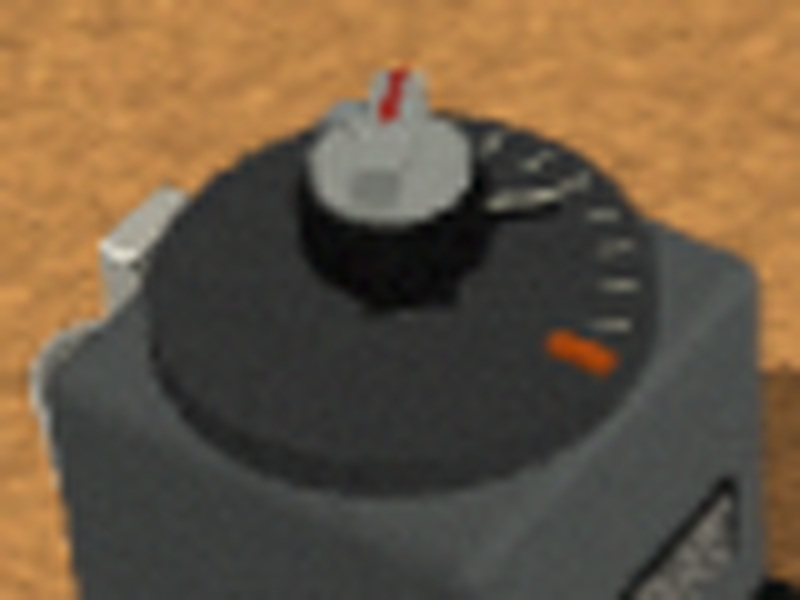

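```bash
cat > h.py <<'E'
import cv2,numpy as np
def load(n,i=0): return dict(np.load(f'{n}{i}.npz'))
def rays(c,uv):
    K=np.array([[c['fx'],0,c['cx']],[0,c['fy'],c['cy']],[0,0,1]],float)
    p=cv2.undistortPoints(np.asarray(uv,float).reshape(-1,1,2),K,np.asarray(c['dist_coeffs'],float)).reshape(-1,2)
    d=np.c_[p[:,0],-p[:,1],-np.ones(len(p))]
    T=np.asarray(c['cam_to_world']); return T[:3,3],d@T[:3,:3].T
def plane(c,uv,z):
    o,d=rays(c,uv);return o+d*((z-o[2])/d[:,2])[:,None]
def cloud(c):
    h,w=c['range_z'].shape;v,u=np.mgrid[:h,:w];o,d=rays(c,np.c_[u.ravel(),v.ravel()])
    return (o+d*np.asarray(c['range_z']).reshape(-1,1)).reshape(h,w,3)
def circ(p):
    A=np.c_[2*p[:,:2],np.ones(len(p))];s=np.linalg.lstsq(A,(p[:,:2]**2).sum(1),rcond=None)[0]
    return s[:2],np.sqrt(s[2]+s[0]**2+s[1]**2)
def masks(c):
    im=c['image'].astype(int);b,g,r=im[...,0],im[...,1],im[...,2]
    red=(r>130)&(g<75)&(b<75)
    org=(r>150)&(g>60)&(g<130)&(b<50)
    return red,org
def triang(c1,uv1,c2,uv2):
    o1,d1=rays(c1,[uv1]);o2,d2=rays(c2,[uv2]);d1,d2=d1[0],d2[0]
    t=np.linalg.lstsq(np.c_[d1,-d2],o2-o1,rcond=None)[0];a=o1+t[0]*d1;b=o2+t[1]*d2
    return (a+b)/2,np.linalg.norm(a-b)
E
python3 - <<'E'
from h import *
for n in('top','scene'):
    c=load(n);P=cloud(c)
    w=slice(150,250) if n=='top' else slice(180,260)
    lo=slice(238,338) if n=='top' else slice(195,280)
    sub=P[w,lo];img=c['image'][w,lo]
    z=sub[...,2].ravel();print(n,np.histogram(z,bins=np.arange(140,240,5)))
    m=((sub[...,2]>160)&(sub[...,2]<172)).astype(np.uint8)
    cn=max(cv2.findContours(m,cv2.RETR_EXTERNAL,cv2.CHAIN_APPROX_NONE)[0],key=len)[:,0]+[lo.start,w.start]
    p=plane(c,cn,165);ct,r=circ(p);print('deck circ',ct,r,np.std(np.linalg.norm(p[:,:2]-ct,axis=1)))
    red,org=masks(c)
    for nm,mk,zz in(('org',org,169),('red',red,212)):
        M=np.zeros_like(mk);M[w,lo]=mk[w,lo];v,u=np.nonzero(M);
        q=np.median(P[M],axis=0) if len(u) else 0
        print(nm,len(u),u.mean(),v.mean(),plane(c,[[u.mean(),v.mean()]],zz)[0],'depth pt',q)
E
```

```text
top (array([  86,  300,  609,   59,  339, 1839,   69,    0,    1,   15,   26,
         51,  126,   47,  126,    6,   14,   96,    2]), array([140, 145, 150, 155, 160, 165, 170, 175, 180, 185, 190, 195, 200,
       205, 210, 215, 220, 225, 230, 235]))
deck circ [526.27473573 -93.63683158] 70.97185444623322 0.7241371872627632
org 12 283.0 171.5 [587.1797976  -88.93426834 169.        ] depth pt [586.85700316 -88.80569318 169.88866673]
red 16 285.25 191.1875 [529.38342447 -84.98129483 212.        ] depth pt [521.51397557 -85.30557036 226.76347156]
scene (array([137, 259, 258,  73, 561, 558,   8,   0,  12,  45,  30,  62,  41,
        73,  24,  13,  23,  36,   0]), array([140, 145, 150, 155, 160, 165, 170, 175, 180, 185, 190, 195, 200,
       205, 210, 215, 220, 225, 230, 235]))
deck circ [529.35497714 -98.61230711] 63.85875275446412 18.594986188725553
org 7 252.57142857142858 214.42857142857142 [587.30138929 -90.37522206 169.        ] depth pt [585.22908171 -90.22555768 168.55179829]
red 17 246.0 205.76470588235293 [ 581.77751795 -108.91121827  212.        ] depth pt [584.40688234 -90.25111667 169.37047872]
```

Run:
```python
from h import *
c=load('top');P=cloud(c)
w=(slice(165,225),slice(255,320));S=P[w];z=S[...,2]
ct=np.array([526.3,-93.6]);R=np.linalg.norm(S[...,:2]-ct,axis=2);mang=np.arctan2(4.7,60.9)
for r0,r1 in((0,7),(10,21),(24,28)):
    zz=z[(R>=r0)&(R<r1)];print(r0,r1,np.percentile(zz,[5,25,50,75,95]).round(1),len(zz))
fin=(z>220)&(R<25);print('fin centroid',S[fin].mean(0),fin.sum(), np.median(z[fin]))
d=(z>203)&(R<40);cn=max(cv2.findContours(d.astype(np.uint8),0,cv2.CHAIN_APPROX_NONE)[0],key=len)[:,0]+[255,165]
p=plane(c,cn,210);print('disc',circ(p))
im=c['image'][w].astype(int)
# red: weighted by redness
red=np.clip(im[...,2]-np.maximum(im[...,0],im[...,1])-60,0,None)*(R<30)
v,u=np.nonzero(red>0);p=plane(c,np.c_[u+255,v+165],226);wt=red[v,u]
q=(p[:,:2]*wt[:,None]).sum(0)/wt.sum();C=np.cov((p[:,:2]).T,aweights=wt);e=np.linalg.eigh(C)[1][:,1]
print('red',q,'angle',np.arctan2(e[1],e[0])-mang,'alt +pi',len(v))
cv2.imwrite('pics/fin.png',cv2.resize((fin*255).astype(np.uint8),None,fx=6,fy=6,interpolation=0))
br=im.min(2);ptr=(br>110)&(R>27)&(R<47)
v,u=np.nonzero(ptr);p=plane(c,np.c_[u+255,v+165],190);print(len(v),np.c_[u+255,v+165].tolist());
print('ptr',p[:,:2].round(1).tolist(), (np.arctan2(p[:,1]-ct[1],p[:,0]-ct[0])-mang).round(3), np.median(S[ptr],axis=0))
```

```text
0 7 [225.2 226.  227.  228.1 229.5] 28
10 21 [208.8 210.5 212.1 225.2 228.2] 211
24 28 [165.3 193.5 200.2 202.  203.9] 133
fin centroid [525.57006076 -93.37988001 226.68530002] 112 226.84799696521327
disc (array([525.32087931, -92.97417094]), np.float64(22.719365135119645))
red [520.81384995 -83.71625012] angle 2.0511461416855252 alt +pi 17
8 [[273, 183], [274, 183], [274, 184], [275, 184], [276, 185], [277, 185], [277, 186], [278, 186]]
ptr [[556.0, -60.4], [555.8, -62.8], [553.4, -62.6], [553.2, -64.9], [550.6, -67.0], [550.3, -69.4], [547.9, -69.1], [547.7, -71.5]] [0.764 0.73  0.777 0.741 0.754 0.712 0.77  0.724] [551.72058318 -65.89501546 191.3180686 ]
```

View pics/fin.png

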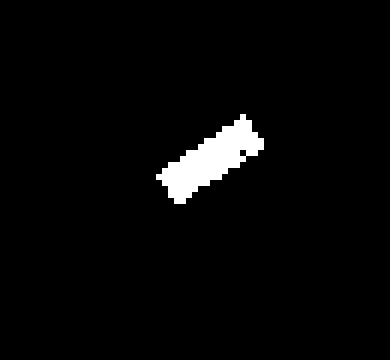

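The measurements agree: marker radius 61.1, deck radius 71, disc radius 22.7, fin top about 227, so C is about 13. The pointer is at about +0.74 rad and the stripe at about 2.05. Next I'll plan the ring grasp.

```bash
cat >> h.py <<'E'
AX=np.array([526.0,-93.5]);MA=0.075
def R(t): c,s=np.cos(t),np.sin(t); return np.array([[c,s,0],[s,-c,0],[0,0,-1.]])
E
python3 - <<'E'
from h import *
from workcell import *
s=read_state();print(np.arctan2(s['tool_rot'][1][0],s['tool_rot'][0][0]))
for nm,a in(('ring0',MA+.744+np.pi/2),('ring1',MA+np.pi/2),('k0',MA+1.3+np.pi/2),('k1',MA+np.pi/2)):
  for k in(0,-np.pi):
    j=inverse_kinematics([*AX,200],R(a+k));print(nm,round(a+k,2),None if j is None else np.round(j,2))
E
```

```text
-1.2710098615555827
ring0 2.39 [ 0.91  0.74 -1.27  1.83  0.77  1.18  1.76]
ring0 -0.75 [ 0.39  0.44 -0.44  1.86  0.24  0.89 -0.91]
ring1 1.65 [ 0.66  0.53 -0.82  1.84  0.46  0.97  1.29]
ring1 -1.5 [ 0.26  0.43 -0.26  1.86  0.14  0.87 -1.56]
k0 2.95 [-0.69  0.78  1.23  1.91 -0.84  1.1  -2.45]
k0 -0.2 [ 0.47  0.46 -0.54  1.85  0.29  0.91 -0.4 ]
k1 1.65 [ 0.66  0.53 -0.82  1.84  0.46  0.97  1.29]
k1 -1.5 [ 0.26  0.43 -0.26  1.86  0.14  0.87 -1.56]
```

Run:
```python
from h import *
from workcell import *
p=read_state()['eef_pos']
movel([p[0],p[1],400],max_speed=250)
a=MA+.744-np.pi/2
movep([*AX,320],R(a)); s=read_state();print(s['time'],s['eef_pos'],s['ft_force'])
print(movel([*AX,240],max_speed=120,guard=12))
s=read_state();print(s['time'],s['eef_pos'],s['ft_force'])
g=movel([*AX,178],max_speed=60,guard=10)
s=read_state();print(g,s['time'],s['eef_pos'],s['ft_force'],s['torque'])
```

```text
3.1167 [525.96116091 -94.55996469 319.98583539] [-0.16046172  0.4180225  -0.99716204]
False
3.9333 [526.34437342 -93.52990021 240.614412  ] [-0.15033317  0.3621983  -0.1087218 ]
False 5.1167 [526.18834506 -93.50381763 178.34763884] [-0.22505594 -0.13899143 -0.58101507] [-0.03195433  0.07493833  0.02864699]
```

Run:
```python
from h import *
from workcell import *
clamp();s=read_state();print(s['time'],s['finger_gap'],s['eef_pos'],s['ft_force'].round(1),s['torque'].round(2))
c=camera('scene');cv2.imwrite('pics/s1.png',cv2.resize(c['image'][140:260,170:330],(800,600)))
```

```text
5.475 61.03062663109138 [526.44924187 -93.80536622 178.76357086] [-2.2 -2.1  9.1] [-0.32  0.28 -0.  ]
```

View pics/s1.png

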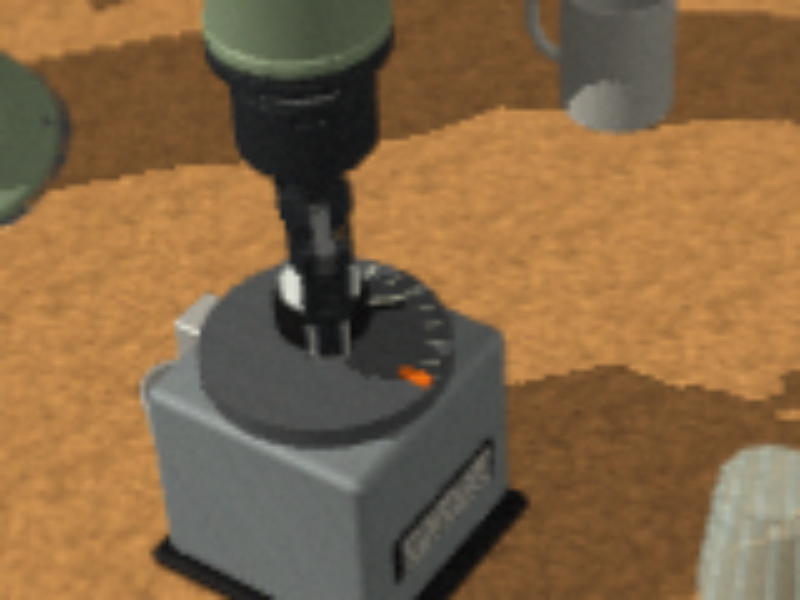

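The fingers hold the lugs: the gap of 61 is close to the 62 across the flats, and the axis is centred. The pointer lies near (400,298) in the zoom. Now I'll turn the ring.

Run:
```python
from h import *
from workcell import *
for t in (.37,0.0):
    movel([*AX,178],R(MA+t-np.pi/2),max_speed=60)
    s=read_state();print(s['time'],s['eef_pos'].round(1),s['ft_force'].round(1),s['torque'].round(2),np.arctan2(s['tool_rot'][1][0],s['tool_rot'][0][0])+np.pi/2-MA)
wait(.3)
open_gripper();wait(.2)
movel([*AX,300],max_speed=150)
movep([*(AX+[-150,160]),350],R(MA+.9-np.pi/2));wait(.2)
s=read_state();print(s['time'],s['ft_force'])
for n in('top','scene'):
    c=camera(n);np.savez(f'{n}1.npz',**c)
    w=(slice(150,250),slice(238,338)) if n=='top' else (slice(180,240),slice(195,275))
    cv2.imwrite(f'pics/{n}1.png',cv2.resize(c['image'][w],None,fx=6,fy=6,interpolation=cv2.INTER_CUBIC))
```

```text
6.05 [526.4 -93.7 178.7] [-2.8 -1.1  9.6] [-0.31  0.45 -0.08] 0.36960827041234195
6.5667 [526.3 -93.7 178.8] [-1.8 -1.  10.2] [-0.25  0.54 -0.03] -0.00034165345303542594
9.5083 [-0.12768866 -0.99696155  0.46057434]
```

View pics/top1.png

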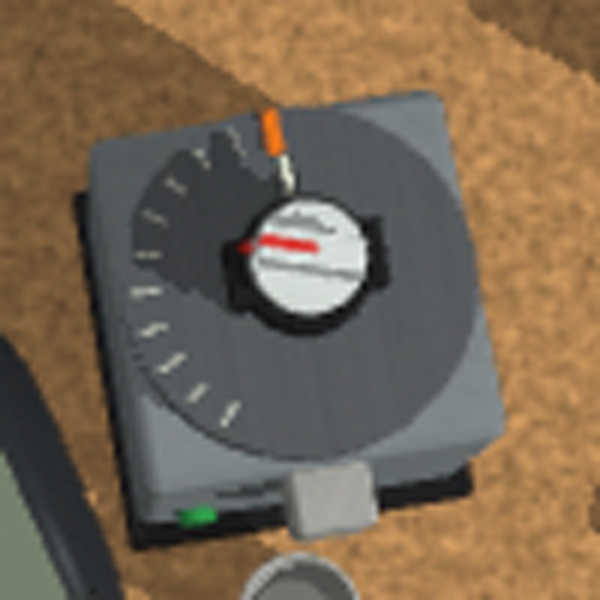

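View pics/scene1.png

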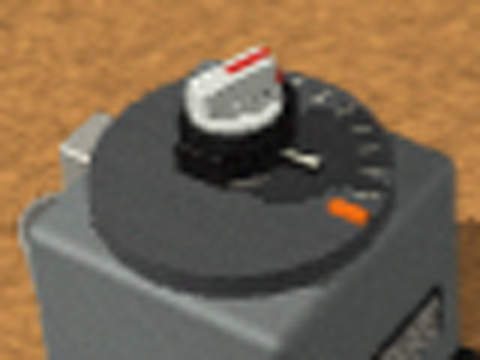

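The pointer stripe at zoomed (288,175) now lines up with the marker at (273,132). The red stripe runs left at (285,245). Next I'll measure both angles.

```bash
cat >> h.py <<'E'
def pca(p,wt):
    q=(p[:,:2]*wt[:,None]).sum(0)/wt.sum();e=np.linalg.eigh(np.cov(p[:,:2].T,aweights=wt))[1][:,1]
    return q,e
def measure(c,n,off):
    P=cloud(c);D=np.linalg.norm(P[...,:2]-AX,axis=2);z=P[...,2];im=c['image'].astype(int)
    cen=AX
    org=(np.clip(im[...,2]-im[...,0]-110,0,None)*((D>48)&(D<74)&(z>160)&(z<176)&(im[...,1]>55)))
    v,u=np.nonzero(org>0);p=plane(c,np.c_[u,v],169);q,_=pca(p,org[v,u]);print(n,'marker',q.round(1),'ang',np.arctan2(*(q-cen)[::-1]).round(3))
    fin=(z>219)&(z<236)&(D<28);v,u=np.nonzero(fin);pf=P[fin];q,e=pca(pf,np.ones(len(pf)));print(' fin',q.round(1),'z',np.median(z[fin]).round(1),'ang',(np.arctan2(e[1],e[0])-MA).round(3),len(pf))
    rd=np.clip(im[...,2]-np.maximum(im[...,0],im[...,1])-60,0,None)*((D<30)&(z>200))
    v,u=np.nonzero(rd>0)
    if len(v)>3: q,e=pca(plane(c,np.c_[u,v],225),rd[v,u]);print(' red',q.round(1),'ang',(np.arctan2(e[1],e[0])-MA).round(3),'or from axis',(np.arctan2(*(q-cen)[::-1])-MA).round(3))
    w=np.clip(im.min(2)-100,0,None)*((D>29)&(D<49)&(z>170)&(z<200)&(np.abs(im[...,2]-im[...,0])<50))
    v,u=np.nonzero(w>0)
    if len(v)>2:
        p=plane(c,np.c_[u,v],165+11+off);q,e=pca(p,w[v,u]);print(' ptr',q.round(1),'r',np.hypot(*(q-cen)).round(1),'ang',(np.arctan2(*(q-cen)[::-1])-MA).round(3),'dir',(np.arctan2(e[1],e[0])-MA).round(3),len(v))
E
python3 - <<'E'
from h import *
for i in(0,1):
  for n in('top','scene'):
    measure(load(n,i),n+str(i),13)
E
```

```text
top0 marker [587.3 -88.7] ang 0.078
 fin [525.5 -93.2] z 226.8 ang 2.006 113
 red [521.  -83.8] ang 2.053 or from axis 1.972
 ptr [551.6 -66.7] r 37.1 ang 0.733 dir 0.768 10
scene0 marker [588.4 -90.9] ang 0.042
 fin [529.2 -96.4] z 225.3 ang 1.995 63
 red [521.8 -86.9] ang 2.02 or from axis 2.065
top1 marker [587.  -88.8] ang 0.076
 fin [525.4 -93.2] z 226.3 ang 1.256 120
 red [529.  -83.8] ang 1.333 or from axis 1.192
 ptr [565.4 -90.8] r 39.5 ang -0.006 dir -3.058 12
scene1 marker [588.1 -91.3] ang 0.036
 fin [528.7 -95.6] z 224.6 ang 1.282 72
 red [528.3 -85.3] ang 1.19 or from axis 1.221
 ptr [565.  -91.2] r 39.1 ang -0.017 dir -2.961 6
```

The ring is on its mark (−0.01 by top, −0.02 by scene), and the knob fin is at about 1.27. I'll feel for the fin top with shut fingers so I don't have to rely on the depth reading for C.

Run:
```python
from h import *
from workcell import *
K=np.array([525.8,-93.4]);a=MA+1.27-np.pi/2
def f(n=5):
    r=[]
    for _ in range(n): r.append(read_state()['ft_force']);wait(.03)
    return np.mean(r,0)
movep([*K,300],R(a)); clamp()
movel([*K,242],max_speed=80,guard=6); wait(.2)
s=read_state();print(s['time'],s['eef_pos'],s['finger_gap'],f())
g=movel([*K,218],max_speed=6,guard=3.5)
s=read_state();print(g,s['time'],s['eef_pos'],f())
```

```text
12.35 [525.97470485 -93.4363383  242.39351673] -0.2086323210767293 [-0.31691597  0.23008944  0.01230834]
True 15.0833 [525.8962645  -93.40951125 224.88193642] [-0.25946549 -0.18941241  5.55661713]
```

```bash
cat >> h.py <<'E'
from workcell import *
K=np.array([525.8,-93.4])
def f(n=5):
    r=[]
    for _ in range(n): r.append(read_state()['ft_force']);wait(.02)
    return np.mean(r,0)
def rep(m=''):
    F=f();s=read_state();print(m,round(s['time'],2),s['eef_pos'].round(2),'gap',round(s['finger_gap'],1),F.round(1),s['torque'].round(2));return F
E
python3 - <<'E'
from h import *
a=MA+1.27-np.pi/2
movel([*K,236],max_speed=60); open_gripper()
print(movel([*K,211.5],max_speed=40,guard=5)); wait(.2); rep('down')
clamp(); rep('clamped')
E
```

```text
False
down 17.42 [525.89 -93.42 211.67] gap 85.6 [ 0.3 -0.2 -0.3] [ 0.07 -0.03  0.03]
clamped 18.16 [526.23 -93.46 211.76] gap 12.5 [ 3.2 -1.1  2.3] [-0.23 -0.78  0.04]
```

The fin is gripped (gap 12.5, only 2.3 N down). Now I'll press in small steps.

Run:
```python
from h import *
z=211.5
for i in range(14):
    z-=0.3; movel([*K,z],max_speed=6); wait(.05)
    F=f(3); s=read_state(); print(round(s['time'],2),round(z,2),round(s['eef_pos'][2],2),F.round(1))
    if F[2]>10.6: break
```

```text
18.51 211.2 211.58 [ 3.3 -1.1  6.1]
18.86 210.9 211.36 [ 2.3 -1.1  8.3]
19.21 210.6 211.13 [ 2.5 -1.4  9.1]
19.56 210.3 210.85 [ 1.8 -1.3  9.3]
19.91 210.0 210.58 [ 1.5 -1.2  9.9]
20.26 209.7 210.3 [ 1.6 -0.6 10.1]
20.61 209.4 210.02 [ 2.  -0.8 10.5]
20.96 209.1 209.71 [ 2.1 -0.7 10.7]
```

Run:
```python
from h import *
z=209.1
for i in range(8):
    z-=0.12; movel([*K,z],max_speed=6); wait(.05)
    F=f(3); s=read_state(); print(round(s['time'],2),round(z,2),round(s['eef_pos'][2],2),F.round(1))
    if F[2]>12.2: break
```

```text
21.31 208.98 209.6 [ 1.9 -1.1 10.8]
21.66 208.86 209.5 [ 1.5 -0.8 11.2]
22.01 208.74 209.4 [ 1.2 -1.3 11.6]
22.36 208.62 209.35 [ 1.3 -0.5 12.6]
```

Now on the stop at 12.6 N. I'll turn clockwise in steps and trim the height against the measured force.

Run:
```python
from h import *
z=208.62
t=1.27
while t>0.001:
    t=max(0,t-0.16)
    movel([*K,z],R(MA+t-np.pi/2),max_speed=30)
    F=f(3); s=read_state(); print(round(s['time'],2),round(t,2),round(z,2),s['eef_pos'].round(2),F.round(1),s['torque'].round(2))
    if F[2]>14: z-=-0.1
    elif F[2]<11.8: z-=0.1
    if F[2]>16.5 or F[2]<10: print('stop');break
```

```text
22.72 1.11 208.62 [526.31 -93.42 209.36] [ 1.  -1.1 12.3] [-0.22 -0.17  0.  ]
23.07 0.95 208.62 [526.32 -93.39 209.35] [ 0.7 -0.8 12.4] [-0.16 -0.22 -0.02]
23.43 0.79 208.62 [526.34 -93.37 209.36] [ 1.6 -0.9 12.2] [-0.09 -0.25 -0.01]
23.79 0.63 208.62 [526.36 -93.34 209.35] [ 1.9 -0.7 12. ] [-0.12 -0.29  0.02]
24.15 0.47 208.62 [526.37 -93.34 209.36] [ 1.5 -0.7 11.9] [-0.1  -0.33 -0.06]
24.51 0.31 208.62 [526.39 -93.34 209.35] [ 1.1 -1.  11.4] [-0.05 -0.37 -0.01]
24.87 0.15 208.52 [526.44 -93.33 209.3 ] [ 1.7 -0.8 12.2] [ 0.   -0.35 -0.06]
25.22 0 208.52 [526.49 -93.31 209.32] [ 1.4 -0.3 12.5] [-0.02 -0.35 -0.  ]
```

Run:
```python
from h import *
wait(.3)
movel([*K,211.4],max_speed=8); rep('unpressed')
open_gripper(); wait(.2); rep('open')
movel([*K,300],max_speed=120)
movep([*(AX+[-150,160]),350],R(MA+.9-np.pi/2));wait(.2); rep()
for n in('top','scene'):
    c=camera(n);np.savez(f'{n}2.npz',**c)
    w=(slice(150,250),slice(238,338)) if n=='top' else (slice(180,240),slice(195,275))
    cv2.imwrite(f'pics/{n}2.png',cv2.resize(c['image'][w],None,fx=6,fy=6,interpolation=cv2.INTER_CUBIC))
    measure(c,n,13)
```

```text
unpressed 26.11 [526.3  -93.33 211.64] gap 12.0 [ 5.3 -0.7  4.8] [-0.04 -1.22 -0.05]
open 27.09 [525.8  -93.39 211.41] gap 85.2 [ 0.1  0.1 -0.2] [ 0.02 -0.02 -0.01]
 29.17 [376.35  66.16 349.68] gap 85.6 [ 0.4  0.2 -0.1] [-0.05 -0.    0.02]
top marker [587.  -88.8] ang 0.076
 fin [525.1 -93.2] z 226.4 ang -3.142 115
 red [536.6 -92.9] ang -3.128 or from axis -0.02
 ptr [565.4 -90.8] r 39.5 ang -0.006 dir -3.058 12
scene marker [588.  -91.3] ang 0.036
 fin [528.3 -96.6] z 224.5 ang -3.173 71
 red [540.7 -96.3] ang 2.677 or from axis -0.264
 ptr [565.1 -91.2] r 39.2 ang -0.016 dir -2.965 6
```

View pics/top2.png

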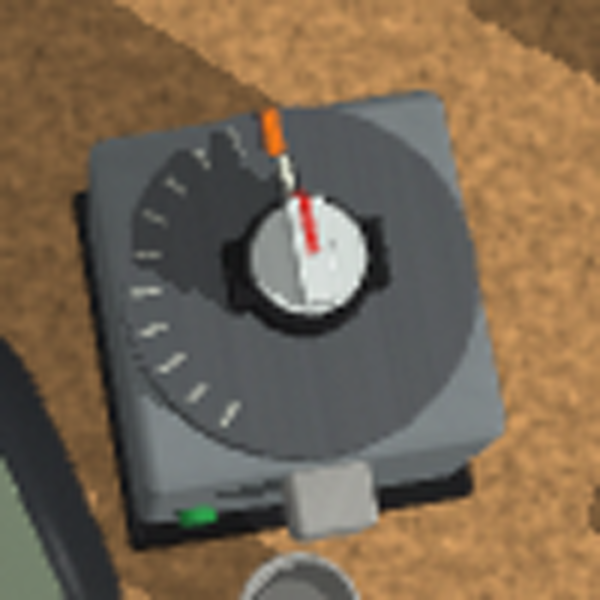

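View pics/scene2.png

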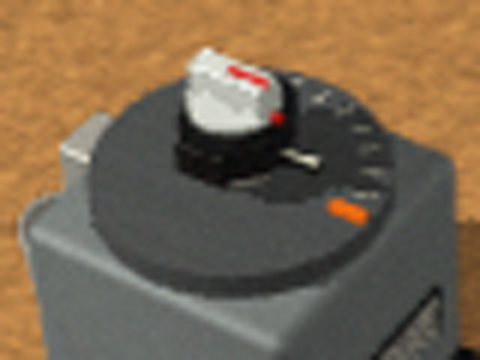

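The red stripe at (308,222), the pointer at (288,175) and the marker at (273,132) line up. The ring's position hasn't changed. Handing in.

```bash
python3 -c "
from workcell import *
print(finish_job(),read_state()['time'])"
```

```text
the job is handed in; nothing more can be done
the job is handed in; nothing more can be done
```

The grinder is dialled in and the job is handed in, at about 29 s of the 59 s allowed. `finish_job()` gives no verdict, so the result rests on my own last checks.

**What I did**
1. I found the grinder's axis and marker in the images.
2. I gripped the ring by its lugs and turned it 0.744 rad clockwise, from about +0.74 to about 0.
3. I felt for the top of the fin with the fingers shut, which gave C ≈ 13 mm.
4. I gripped the fin and pressed it to its stop in small steps. It gave at about 9 N. I then turned it clockwise by 1.27 rad with 11.4 to 12.6 N on it, as read after each step.
5. I eased off, opened the gripper and moved clear.

**Last checks**

| Angle from marker (rad) | Top camera | Scene camera | Tolerance |
|---|---|---|---|
| Ring pointer | −0.01 | −0.02 | ±0.10 |
| Knob, from the fin's direction | 0.00 | −0.03 | ±0.12 |
| Knob, from the red stripe's position | −0.02 | −0.26 | ±0.12 |

- **Ring during the knob turn:** the pointer read the same before and after.
- **Robot:** it stood clear of everything, with near-zero force on the tool.
- **One disagreement:** the scene camera's stripe reading of −0.26 is outside the tolerance. I put it down to its mask also catching the red end face of the fin. The fin's direction in both cameras and the top view contradict it.
- **Not measured:** I took no full-scene picture at the end, so I did not check where the cups, glasses and tools stand. The arm travelled well above them, and no unexpected force showed up in the readings I took.

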